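# Swing the rack fence into line about its post

### The arm

A 6-joint arm with a two-finger parallel gripper is mounted at the origin on a cart in front of the work surface, level with it; the furniture and walls round the work are solid. World frame = base frame: x ahead of the robot, y to its left, z up, the work surface at z = 0. Lengths are in m, angles in rad, forces in N, time in s.
With the tool pointing down it reaches from about 0.375 to 0.975 m from the base axis. Payload 3.8 kg.
Tool frame: the origin (TCP) lies midway between the tips of the shut fingers; the grasp point (between the pads) lies 19 mm behind it; z points along the fingers, y is the direction in which the jaws open and shut (so a half turn about z gives the same grasp; the last joint's range is limited). The gripper opens to 85 mm and grips with 20 to 120 N. Pads are 22 mm wide; open, the fingers measure 114 mm over their backs; the gripper's body (76 mm by 85 mm) begins 54 mm behind the grasp point. The pads swing forward as they close: fully open they stand 13 mm farther back than shut.
Start: joints at [-1.287, 0.264, 1.604, -0, 1.274, -0.037], TCP at [0.213, -0.641, 0.231] pointing down, gripper open.
Joint ranges: [-2.63, 2.63], [-0.94, 2.18], [0.31, 2.57], [-1.31, 4.45], [0, 2.66], [-2.55, 2.55]. Speed limits (rad/s): [2.57, 2.57, 3.14, 3.14, 3.14, 3.14].

### API

Orientations are given as a rotation vector (axis times angle).
In Python, from workcell import readout, read_camera, camera_params, bot gives the robot as it stands.
- The arm moves only by the tool apply_moves, never from a script. Its argument "plan" is a list that holds one entry, the list of rows, each a list of 7 numbers: the shift along the tool's x, y, z each as a share of 1000 mm, from -1 to 1, then the turn, a rotation vector about the tool's x, y, z each as a share of pi rad, from -1 to 1, then the gripper command: -1 is fully open, 1 is shut, values between are in proportion. A call has exactly 8 rows; each row is the pose to reach, as a shift and turn from the pose commanded when the call began, along the tool's axes at that moment, turning the shorter way round; what a row does not reach only later rows make up. A row lasts 1/12 s, in which the tool goes at most 41.7 mm and 7.16 degrees, less where a joint would pass 70% of its speed; a pose out of reach is approached as far as the arm can. A call with a number of a shift or a turn outside -1 to 1 is refused whole. A call with a gripper value outside its range is refused whole. The fingers move at their own pace and stop on an object; "force" is the grip in N (left out, the last holds). Time passes only in rows, so rows that repeat a pose let the fingers close, or fill a call up. It gives the time, the measured TCP pose, the force and the opening at its end, in the units of the state.
- readout.read_state(): the state, without advancing time (a new reading comes with each control period).
- read_camera(name): name is "side" or "top" or "wrist"; returns the picture (480x640x3 uint8, red, green, blue); there is no depth.
- camera_params(name): a dict with "fovy" (degrees; the focal length in pixels is half the picture's height over the tangent of half this angle, whatever the lens; pixels are square), "cx", "cy" (the principal point, pixels), "rvec" (rotation vector, rad) and "tvec" (3), from world to camera coordinates, as OpenCV has them; the wrist camera has in their place "hand_eye" (4x4, takes a point from camera to tool coordinates, whose origin is the TCP and whose axes are the flange's). Camera axes: x right, y down, z forward; pixel columns grow to the right and rows downward; lengths in m; the calibration is good to about 2 mm. A picture is of the moment at which its call begins: read the wrist's pose just before it. camera_params takes no time and is no camera call.
- bot.finish_job(): hands the job in, once; it reports no verdict.
The state is a dict: "time": time; "q": joint angles; "joint_vel": joint speeds; "joint_torque": joint torques, N m; "tool_pos": TCP position; "tcp_rot": TCP orientation; "wrist_force": force on the tool from outside, world axes, zero at the start; "torque": the same for the moment, N m; "width": opening from 0.0 (shut) to 1.0 (fully open).
Only numpy, scipy, OpenCV 4.12 (cv2) and the standard library are available. Lean on these libraries where they do the work, as an engineer would, in place of code of your own. Each camera call takes 0.05 s, during which the arm holds its last target.

### The job

Set up the fence for the tube rack: bring one end of the loose aluminium bar behind the round steel post (on the side away from the robot) and press it lightly against the post while the bar still points well out of line, then swing the bar about the post until its other end meets the sprung rubber tip of the grey stop block. Press it against the tip with about 10 N for a second, then let go and leave the bar flat on the bench, lying straight from the post to the tip, at rest against both. Never load the post or the stop with more than 20 N, and leave the dishes, bottles and tape where they are.

Things in the scene. Friction and masses are not known exactly. Their poses are not given: they have to be found in the camera images.
- bar_center (a point): centre of the loose fence bar, a straight slotted aluminium bar 180 mm long (own x), 20 mm wide (own y) and 24 mm high (own z), 0.25 to 0.5 kg, lying flat on the bench; the point is half-way up, 12 mm above its underside. Both ends are alike: either may be the pivot end.
- post: fixed round steel post, 20 mm across, 45 mm high. The origin is on the bench on the bar's wanted centre line; the post's axis stands 20 mm from it along own -x (towards the robot), so a bar on the line touches the post's far side. Own x points away from the robot, square to the line; own y lies along it. The post may be at the left or right end.
- stop_block: fixed grey block, 40 mm deep, 36 mm wide, 40 mm high, beyond the line as seen from the robot, 130 to 140 mm along it from the post. Its origin is on the bench on the nominal centre line of the bar, axes parallel to the post's; the block's near face is at own x = +52 mm. The sprung tip sticks out of it towards the robot.
- rod_hole (a point): middle of the block's near face, 13 mm up, where the rod with the 18 mm wide rubber tip comes out. How far it is screwed out differs each time and is not measured: the tip's face is 26 to 58 mm from here (42 mm puts the bar exactly on the line), so find it by feel. The tip gives 1 mm per 5 N and is solid after 4 mm (20 N).
- dish_0: flat round lidded culture dish beyond the line, between post and stop; 58 mm across, 14 mm high; a bystander; origin at the centre of its underside
- dish_1: flat round lidded culture dish near the front right; 58 mm across, 14 mm high; a bystander; origin at the centre of its underside
- reagent_1: small pale bottle with a white cap at the right, 48 mm across, 76 mm high; a bystander; origin at the centre of its underside
- reagent_0: brown bottle with a black cap at the left, 60 mm across, 92 mm high; a bystander; origin at the centre of its underside
- tape_roll: roll of tape lying flat at the front left, 73 mm across, 19 mm high; a bystander; origin at the centre of its underside

How it is judged:
On the way, in this order (a step that is already met when the one before it is completed fails the run):
1. one end of the bar bears on the far side of the post while the bar is still more than 15 degrees out of line (contact force between fence_bar and post above 0.5 N and angle between the x axis of bar_center and the y axis of post, either way round above 0.26 rad and (x of post in the frame of bar_center between 0.04 and 0.095 m or x of post in the frame of bar_center between -0.095 and -0.04 m) and y of post in the frame of bar_center between -0.016 and 0.016 m), for 0.1 s.
2. the bar, its pivot end still behind the post, is pressed against the tip of the stop with at least 5 N for 0.4 s (contact force between fence_bar and stop_block above 5 N and y of post in the frame of bar_center between -0.008 and 0.008 m and (x of post in the frame of bar_center between 0.04 and 0.09 m or x of post in the frame of bar_center between -0.09 and -0.04 m) and (x of stop_block in the frame of bar_center between 0.02 and 0.09 m or x of stop_block in the frame of bar_center between -0.09 and -0.02 m)), for 0.4 s.
At the end, for the whole second after the job is handed in: the bar lies flat and still on the bench, let go, its centre line within 6 mm of the post's origin and within 20.5 mm of the stop's origin (the rod's setting moves that end by up to 16 mm), one end reaching 0 to 50 mm past the post's axis and the other end reaching to the stop (y of post in the frame of bar_center between -0.006 and 0.006 m and (x of post in the frame of bar_center between 0.04 and 0.09 m or x of post in the frame of bar_center between -0.09 and -0.04 m) and y of stop_block in the frame of bar_center between -0.0205 and 0.0205 m and (x of stop_block in the frame of bar_center between 0.02 and 0.09 m or x of stop_block in the frame of bar_center between -0.09 and -0.02 m) and angle between bar_center's own z axis and vertical below 0.05 rad and height (world z) of bar_center below 0.016 m and linear speed of fence_bar below 0.01 m/s and contact force between fence_bar and the fingers below 0.1 N); the robot touches nothing.
It fails at once if the post is loaded by the bar with more than 24 N (contact force between fence_bar and post above 24 N).
It fails at once if the stop is loaded by the bar with more than 24 N (contact force between fence_bar and stop_block above 24 N).
It fails at once if a dish, bottle or the tape is shifted by more than 15 mm (distance of any of dish_0, dish_1, reagent_1, reagent_0, tape_roll from where it was at the start of the episode above 0.015 m).
It also fails if it takes over 69 s, if anything falls off the work surface, if the arm or the gripper's body presses on something with over 40 N, if the wrist force passes 120 N, or if a joint passes its speed limit or range.

## Working session

There is one attempt and no reset: what is moved stays moved. The work goes in short steps, Python scripts to look and compute and a tool call to move; the robot and the scene stay as the last step left them, time stands still between calls to the robot, and variables do not carry over. Pictures are saved under pics/ and viewed, and the job is handed in when it is done.

Besides the shell and the picture viewer there is one more tool, called after "Request:" by a JSON object that holds its "method" and its "body", one argument or row to a line. apply_moves: Moves the arm, as the interface text tells. Shift numbers are shares of 1000 mm and turn numbers shares of pi rad, none past 1 either way. Its arguments: {"type":"object","properties":{"plan":{"type":"array","items":{"type":"array","items":{"type":"array","items":{"type":"number","minimum":-1,"maximum":1}}}},"force":{"type":"number"}},"required":["plan"]}

```bash
ls; mkdir -p pics; python3 - <<'E'
from workcell import readout, read_camera, camera_params, bot
import cv2
print(readout.read_state())
for n in ["side","top","wrist"]:
    print(n,camera_params(n))
for n in ["side","top"]:
    cv2.imwrite(f"pics/{n}0.png",read_camera(n)[:,:,::-1])
E
```

```text
pics
{'time': 0.0, 'q': array([-1.28695686e+00,  2.64731265e-01,  1.60540616e+00,  2.07630686e-06,
        1.27370771e+00, -3.68719469e-02]), 'joint_vel': array([ 6.47663079e-04,  1.84858975e-04,  1.46137935e-03, -1.51777962e-03,
       -5.31199462e-04, -3.58698415e-05]), 'joint_torque': array([-1.77933027e-03, -5.15117025e+01, -3.67313504e+01, -2.82106676e-04,
        1.27278554e-02,  2.25997866e-05]), 'tool_pos': array([ 0.21259499, -0.63985692,  0.22995942]), 'tcp_rot': array([-3.09908098e+00, -5.01258185e-01,  4.32397041e-04]), 'wrist_force': array([ 0.20844346,  0.54200065, -0.29153809]), 'torque': array([-0.00496081,  0.03949868, -0.03391636]), 'width': 0.9982036053797173}
side {'fovy': 54.778831863166076, 'cx': 317.86115981850435, 'cy': 242.38250549450382, 'rvec': array([ 0.69558859, -2.3384717 ,  1.44536875]), 'tvec': array([0.47534075, 0.17504971, 0.65706152])}
top {'fovy': 46.779247192051066, 'cx': 322.86531622928896, 'cy': 233.37256044416313, 'rvec': array([ 2.14557348, -2.09321729,  0.2159125 ]), 'tvec': array([-0.02478441,  0.58786009,  1.1791199 ])}
wrist {'fovy': 62.549086854184324, 'cx': 316.8958829942358, 'cy': 240.1547083739339, 'hand_eye': array([[ 1.39753487e-03, -9.59208607e-01, -2.82695765e-01,
         7.19466649e-02],
       [ 9.99998679e-01,  1.10590245e-03,  1.19118119e-03,
        -4.54064453e-05],
       [-8.29957307e-04, -2.82697056e-01,  9.59208885e-01,
        -1.42488249e-01],
       [ 0.00000000e+00,  0.00000000e+00,  0.00000000e+00,
         1.00000000e+00]])}
```

View pics/top0.png

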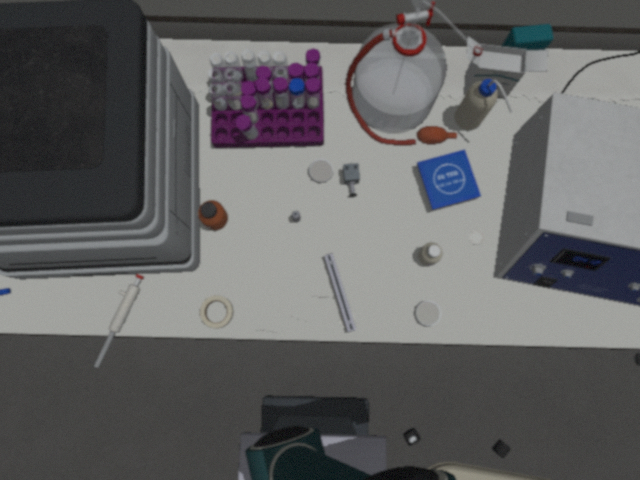

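View pics/side0.png

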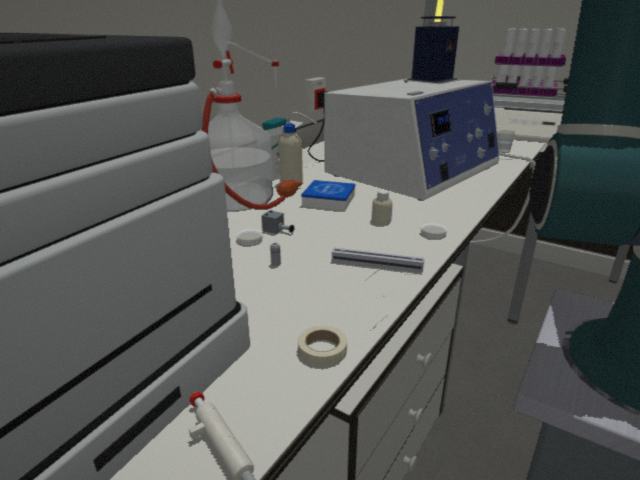

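The top view shows the post at about (295,216), the stop block at (350,175) with its tip near (352,192), and the bar running from (327,255) to (349,330). I'll zoom in and measure these.

```bash
cat > h.py <<'E'
import numpy as np, cv2
from scipy.spatial.transform import Rotation as R
from workcell import readout, read_camera, camera_params, bot
def K(p): 
    f=240/np.tan(np.radians(p['fovy'])/2); return np.array([[f,0,p['cx']],[0,f,p['cy']],[0,0,1]])
def w2c(name,st=None):
    p=camera_params(name)
    if name!='wrist':
        return K(p),R.from_rotvec(p['rvec']).as_matrix(),np.array(p['tvec'])
    st=st or readout.read_state()
    T=np.eye(4);T[:3,:3]=R.from_rotvec(st['tcp_rot']).as_matrix();T[:3,3]=st['tool_pos']
    M=np.linalg.inv(T@p['hand_eye']); return K(p),M[:3,:3],M[:3,3]
def p2w(name,uv,z,st=None):
    k,r,t=w2c(name,st); d=r.T@np.linalg.inv(k)@np.array([uv[0],uv[1],1.]); c=-r.T@t
    return c+d*(z-c[2])/d[2]
def proj(name,X,st=None):
    k,r,t=w2c(name,st); q=(np.atleast_2d(X)@r.T+t)@k.T; return q[:,:2]/q[:,2:]
E
python3 - <<'E'
from h import *
im=cv2.imread('pics/top0.png')
c=im[140:340,200:460]
cv2.imwrite('pics/topz.png',cv2.resize(c,None,fx=3,fy=3,interpolation=cv2.INTER_CUBIC))
for n,uv,z in [('post',(295,216),.045),('stop top',(350,172),.04),('tip',(352,192),.013),('barA',(327,255),.024),('barB',(349,330),.024),('dish0',(320,172),.014),('dish1',(427,314),.014),('r1',(431,250),.076),('r0',(212,213),.092),('tape',(216,312),.019)]:
    print(n,p2w('top',uv,z).round(4))
E
```

```text
post [0.6296 0.0539 0.045 ]
stop top [ 0.7386 -0.0697  0.04  ]
tip [ 0.6983 -0.0764  0.013 ]
barA [ 0.5453 -0.021   0.024 ]
barB [ 0.3783 -0.0735  0.024 ]
dish0 [ 7.45e-01 -1.00e-04  1.40e-02]
dish1 [ 0.4182 -0.249   0.014 ]
r1 [ 0.5537 -0.2477  0.076 ]
r0 [0.6207 0.2327 0.092 ]
tape [0.4109 0.2242 0.019 ]
```

View pics/topz.png

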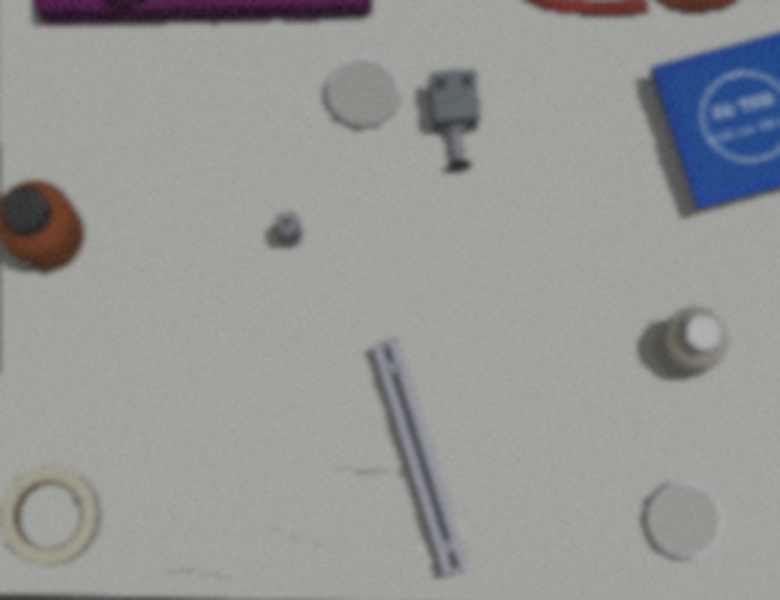

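```bash
python3 - <<'E'
from h import *
s=readout.read_state()
print(R.from_rotvec(s['tcp_rot']).as_matrix().round(3), s['q'])
E
```

```text
[[ 0.949  0.315 -0.001]
 [ 0.315 -0.949  0.002]
 [ 0.    -0.002 -1.   ]] [-1.28686885e+00  2.64623202e-01  1.60528947e+00 -2.71904448e-05
  1.27371770e+00 -3.68953089e-02]
```

Request:
{"method": "apply_moves", "body": {
  "plan": [
    [[0.22, -0.285, -0.08, 0, 0, 0, -1], [0.22, -0.285, -0.08, 0, 0, 0, -1], [0.22, -0.285, -0.08, 0, 0, 0, -1], [0.22, -0.285, -0.08, 0, 0, 0, -1], [0.22, -0.285, -0.08, 0, 0, 0, -1], [0.22, -0.285, -0.08, 0, 0, 0, -1], [0.22, -0.285, -0.08, 0, 0, 0, -1], [0.22, -0.285, -0.08, 0, 0, 0, -1]]
  ]
}}

```text
time: 0.77
tool_pos: [0.3202, -0.3313, 0.3035]
tcp_rot: [-3.101, -0.501, 0.0]
wrist_force: [1.2, 0.2, 0.2]
width: 1.0
```

Request:
{"method": "apply_moves", "body": {
  "plan": [
    [[0.36, -0.23, 0, 0, 0, 0, -1], [0.36, -0.23, 0, 0, 0, 0, -1], [0.36, -0.23, 0, 0, 0, 0, -1], [0.36, -0.23, 0, 0, 0, 0, -1], [0.36, -0.23, 0, 0, 0, 0, -1], [0.36, -0.23, 0, 0, 0, 0, -1], [0.36, -0.23, 0, 0, 0, 0, -1], [0.36, -0.23, 0, 0, 0, 0, -1]]
  ]
}}

```text
time: 1.43
tool_pos: [0.5309, -0.0725, 0.3032]
tcp_rot: [-3.101, -0.502, 0.001]
wrist_force: [0.6, -1.5, 0.2]
width: 0.999
```

Request:
{"method": "apply_moves", "body": {
  "plan": [
    [[0.1, -0.07, 0, 0, 0, 0, -1], [0.1, -0.07, 0, 0, 0, 0, -1], [0.1, -0.07, 0, 0, 0, 0, -1], [0.1, -0.07, 0, 0, 0, 0, -1], [0.1, -0.07, 0, 0, 0, 0, -1], [0.1, -0.07, 0, 0, 0, 0, -1], [0.1, -0.07, 0, 0, 0, 0, -1], [0.1, -0.07, 0, 0, 0, 0, -1]]
  ]
}}

```text
time: 2.1
tool_pos: [0.6024, 0.0221, 0.3037]
tcp_rot: [3.101, 0.499, -0.0]
wrist_force: [-0.2, -0.3, -0.2]
width: 1.003
```

```bash
python3 - <<'E'
from h import *
import json
s=readout.read_state()
im=read_camera('wrist')
s2=readout.read_state()
cv2.imwrite('pics/w1.png',im[:,:,::-1])
json.dump({k:np.array(s[k]).tolist() for k in s},open('w1.json','w'))
print(s['tool_pos'],s2['tool_pos'],s['q'])
E
```

```text
[0.60243732 0.0221343  0.30369907] [0.60251917 0.02212186 0.30385236] [-4.42298252e-03  9.19315075e-02  1.67234278e+00 -2.97028048e-04
  1.37742043e+00  1.24733666e+00]
```

View pics/w1.png

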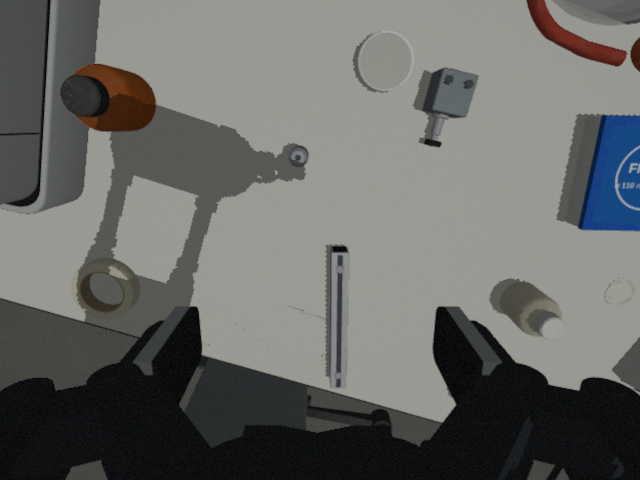

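The wrist view shows the post top at about (299,155), the block at (450,92), the tip at (432,142) and the bar from (340,248) to (339,386). Next I'll zoom in for sub-pixel picks.

```bash
python3 - <<'E'
from h import *
im=cv2.imread('pics/w1.png')
a=cv2.resize(im[50:180,280:490],None,fx=3.8,fy=3.8,interpolation=cv2.INTER_CUBIC); cv2.imwrite('pics/w1a.png',a)
b=cv2.resize(im[235:400,290:390],None,fx=3.6,fy=3.6,interpolation=cv2.INTER_CUBIC); cv2.imwrite('pics/w1b.png',b)
E
```

```text
(no output)
```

View pics/w1a.png

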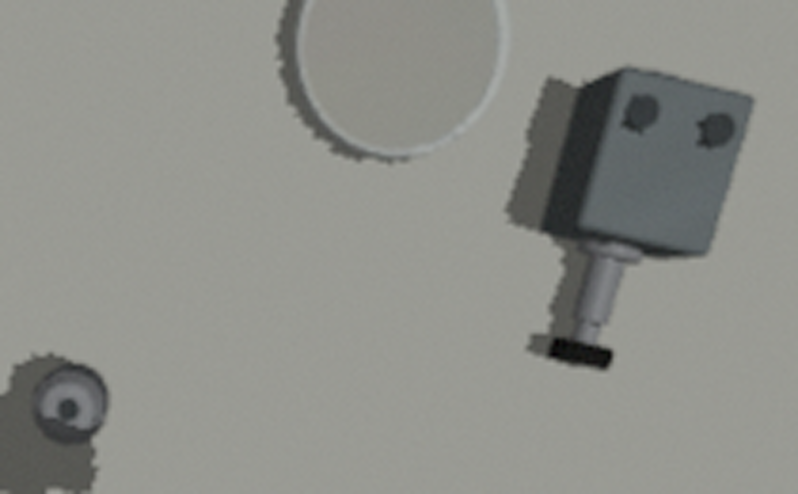

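View pics/w1b.png

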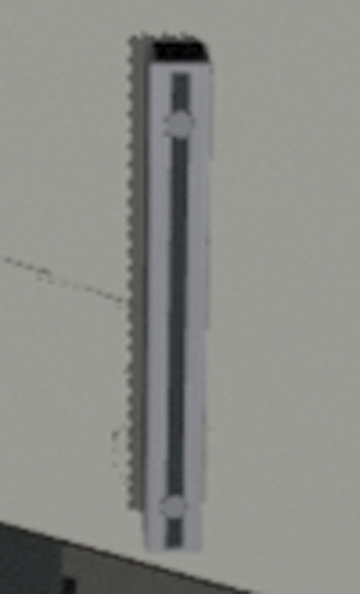

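```bash
cat > m.py <<'E'
from h import *
import json
s=json.load(open('w1.json'))
A=lambda x,y,z:p2w('wrist',(280+x/3.8,50+y/3.8),z,s)
B=lambda x,y,z:p2w('wrist',(290+x/3.6,235+y/3.6),z,s)
blk=[A(631,67,.04),A(753,97,.04),A(706,254,.04),A(580,226,.04)]
print('blk',np.round(blk,4)); 
print('sizes',[np.linalg.norm(blk[i]-blk[(i+1)%4]).round(4) for i in range(4)])
bc=np.mean(blk,0)
ex=((blk[0]-blk[3])+(blk[1]-blk[2])); ax=np.arctan2(ex[1],ex[0])
ey=((blk[0]-blk[1])+(blk[3]-blk[2])); ay=np.arctan2(ey[1],ey[0])-np.pi/2
post=A(70,407,.045)
print('post',post,'blkc',bc,'yaws',np.degrees([ax,ay]))
for yaw in (ax,ay,(40*ax+36*ay)/76):
    c,sn=np.cos(yaw),np.sin(yaw); d=bc-post; print('blk in post axis frame x (want .092), y(-.13..-.14)',c*d[0]+sn*d[1],-sn*d[0]+c*d[1])
bar=[B(150,63,.024),B(210,63,.024),B(203,550,.024),B(145,548,.024)]
print('bar c',np.mean(bar,0),'len',np.linalg.norm(bar[0]-bar[3]),'w',np.linalg.norm(bar[0]-bar[1]))
d=(bar[0]+bar[1]-bar[2]-bar[3]);print('bar yaw',np.degrees(np.arctan2(d[1],d[0])))
for uv,z in [((386,60),.014)]: print('dish0',p2w('wrist',uv,z,s))
t=A(580,360,.013); print('tip approx',t)
E
python3 m.py
```

```text
blk [[ 0.7579 -0.056   0.04  ]
 [ 0.7612 -0.0879  0.04  ]
 [ 0.723  -0.0924  0.04  ]
 [ 0.7191 -0.0587  0.04  ]]
sizes [np.float64(0.0321), np.float64(0.0385), np.float64(0.0338), np.float64(0.039)]
post [0.63470913 0.05177336 0.045     ] blkc [ 0.74031035 -0.07373901  0.04      ] yaws [5.35608583 6.2510238 ]
blk in post axis frame x (want .092), y(-.13..-.14) 0.09342416383083733 -0.13482172585592866
blk in post axis frame x (want .092), y(-.13..-.14) 0.09130698990863113 -0.13626446985214982
blk in post axis frame x (want .092), y(-.13..-.14) 0.09242410163703443 -0.13550925277208728
bar c [ 0.46292497 -0.05249724  0.024     ] len 0.17739965333760102 w 0.01874100804359818
bar yaw 18.639120807327345
dish0 [ 0.75101316 -0.00225929  0.014     ]
tip approx [ 0.68930098 -0.07969738  0.013     ]
```

Request:
{"method": "apply_moves", "body": {
  "plan": [
    [[-0.176, 0.027, 0.2, 0, 0, 0, -1], [-0.176, 0.027, 0.2, 0, 0, 0, -1], [-0.176, 0.027, 0.2, 0, 0, 0, -1], [-0.176, 0.027, 0.2, 0, 0, 0, -1], [-0.176, 0.027, 0.2, 0, 0, 0, -1], [-0.176, 0.027, 0.2, 0, 0, 0, -1], [-0.176, 0.027, 0.2, 0, 0, 0, -1], [-0.176, 0.027, 0.2, 0, 0, 0, -1]]
  ]
}}

```text
time: 2.82
tool_pos: [0.4378, -0.0584, 0.0994]
tcp_rot: [-3.099, -0.496, 0.014]
wrist_force: [-0.4, 0.4, -0.2]
width: 1.0
```

```bash
python3 - <<'E'
from h import *
s=readout.read_state()
im=read_camera('wrist')
cv2.imwrite('pics/w2.png',im[:,:,::-1])
M=R.from_rotvec(s['tcp_rot']).as_matrix()
print(s['tool_pos'],M.round(3))
c=np.array([.463,-.0525,.024]);d=np.array([np.cos(np.radians(18.6)),np.sin(np.radians(18.6)),0])
print(proj('wrist',[c+.09*d,c,c-.09*d],s))
print('bar c in tool',M.T@(c-s['tool_pos']))
E
```

```text
[ 0.43784731 -0.05839082  0.09935679] [[ 0.95   0.312 -0.009]
 [ 0.312 -0.95   0.001]
 [-0.009 -0.004 -1.   ]]
[[320.66433242  30.08604122]
 [321.13363831 208.41585288]
 [321.50380265 349.07323141]]
bar c in tool [0.0263749  0.00257639 0.07512478]
```

View pics/w2.png

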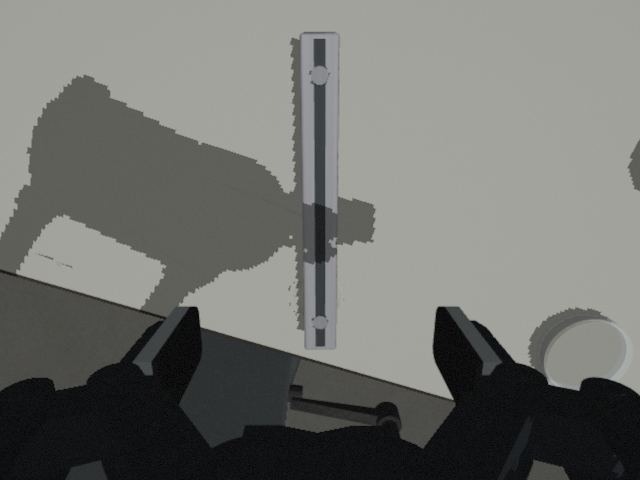

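Request:
{"method": "apply_moves", "body": {
  "plan": [
    [[0, 0, 0.03, 0, 0, 0, -1], [0, 0, 0.06, 0, 0, 0, -1], [0, 0, 0.08, 0, 0, 0, -1], [0, 0, 0.09, 0, 0, 0, -1], [0, 0, 0.095, 0, 0, 0, -1], [0, 0, 0.095, 0, 0, 0, -1], [0, 0, 0.095, 0, 0, 0, -1], [0, 0, 0.095, 0, 0, 0, -1]]
  ]
}}

```text
time: 3.53
tool_pos: [0.4466, -0.058, 0.0103]
tcp_rot: [3.1, 0.502, 0.005]
wrist_force: [-0.0, -0.2, 0.5]
width: 0.997
```

```bash
cat > st.py <<'E'
from h import *
s=readout.read_state()
M=R.from_rotvec(s['tcp_rot']).as_matrix()
print(s['time'],'pos',s['tool_pos'].round(4),'yaw',np.degrees(np.arctan2(M[1,0],M[0,0])).round(2),'tilt',M[2].round(4),'F',s['wrist_force'].round(2),'T',s['torque'].round(3),'w',round(s['width'],3))
E
python3 st.py
```

```text
3.5333 pos [ 0.4466 -0.058   0.0103] yaw 18.39 tilt [ 0.003   0.0016 -1.    ] F [-0.02 -0.17  0.48] T [ 0.002 -0.07  -0.037] w 0.997
```

Request:
{"method": "apply_moves", "body": {
  "plan": [
    [[0, 0, 0.007, 0, 0, 0, -1], [0, 0, 0.007, 0, 0, 0, -1], [0, 0, 0.007, 0, 0, 0, 0.3], [0, 0, 0.007, 0, 0, 0, 0.6], [0, 0, 0.007, 0, 0, 0, 1], [0, 0, 0.007, 0, 0, 0, 1], [0, 0, 0.007, 0, 0, 0, 1], [0, 0, 0.007, 0, 0, 0, 1]]
  ],
  "force": 50
}}

```text
time: 4.2
tool_pos: [0.4448, -0.0577, 0.0019]
tcp_rot: [-3.101, -0.502, -0.001]
wrist_force: [-0.5, 0.4, -2.3]
width: 0.221
```

Request:
{"method": "apply_moves", "body": {
  "plan": [
    [[0, 0, 0, 0, 0, 0, 1], [0, 0, 0, 0, 0, 0, 1], [0, 0, 0, 0, 0, 0, 1], [0, 0, 0, 0, 0, 0, 1], [0, 0, 0, 0, 0, 0, 1], [0, 0, 0, 0, 0, 0, 1], [0, 0, 0, 0, 0, 0, 1], [0, 0, 0, 0, 0, 0, 1]]
  ]
}}

```text
time: 4.87
tool_pos: [0.4449, -0.0577, 0.0018]
tcp_rot: [3.101, 0.502, 0.001]
wrist_force: [-1.5, 1.0, 5.1]
width: 0.22
```

```bash
python3 st.py
```

```text
4.8667 pos [ 0.4449 -0.0577  0.0018] yaw 18.38 tilt [ 4.e-04  1.e-04 -1.e+00] F [-1.47  0.96  5.06] T [ 0.19   0.118 -0.021] w 0.22
```

Request:
{"method": "apply_moves", "body": {
  "plan": [
    [[0, 0, -0.03, 0, 0, 0, 1], [0, 0, -0.07, 0, 0, 0, 1], [0.03, 0.007, -0.07, 0, 0, -0.035, 1], [0.06, 0.014, -0.07, 0, 0, -0.07, 1], [0.09, 0.02, -0.07, 0, 0, -0.105, 1], [0.12, 0.027, -0.07, 0, 0, -0.14, 1], [0.15, 0.034, -0.07, 0, 0, -0.175, 1], [0.165, 0.037, -0.07, 0, 0, -0.21, 1]]
  ]
}}

```text
time: 5.53
tool_pos: [0.6156, -0.0406, 0.0706]
tcp_rot: [2.767, 1.487, 0.002]
wrist_force: [-0.3, 0.1, -1.9]
width: 0.225
```

```bash
python3 st.py
```

```text
5.5333 pos [ 0.6156 -0.0406  0.0706] yaw 56.51 tilt [ 5.0e-04  1.2e-03 -1.0e+00] F [-0.33  0.1  -1.95] T [-0.053  0.046 -0.006] w 0.225
```

Request:
{"method": "apply_moves", "body": {
  "plan": [
    [[0, 0, 0, 0, 0, 0, 1], [0, 0, 0, 0, 0, 0, 1], [0, 0, 0, 0, 0, 0, 1], [0, 0, 0, 0, 0, 0, 1], [0, 0, 0, 0, 0, 0, 1], [0, 0, 0, 0, 0, 0, 1], [0, 0, 0, 0, 0, 0, 1], [0, 0, 0, 0, 0, 0, 1]]
  ]
}}

```text
time: 6.2
tool_pos: [0.6126, -0.0409, 0.0718]
tcp_rot: [2.772, 1.479, 0.0]
wrist_force: [0.3, 0.3, -2.1]
width: 0.222
```

```bash
python3 st.py; cat > pose.py <<'E'
import sys
from h import *
# args: out-angle deg, gap mm along n, z, [L mm]
P=np.array([.6345,.052]); phi=6.; g=.019
out,gap,z=map(float,sys.argv[1:4]); L=float(sys.argv[4])/1e3 if len(sys.argv)>4 else .067
a=np.radians(phi-out); n=np.array([np.cos(a),np.sin(a)]); d=np.array([n[1],-n[0]])
T=P+(.02+gap/1e3)*n+(L+g)*d; psi=phi-out+90
s=readout.read_state(); M=R.from_rotvec(s['tcp_rot']).as_matrix()
yaw=np.degrees(np.arctan2(M[1,0],M[0,0]))
dl=np.r_[T,z]-s['tool_pos']
print('target',T,psi,'delta tool',(M.T@dl).round(4),'turn',round(-(psi-yaw)/180,4))
E
python3 pose.py 35 15 .07
python3 - <<'E'
from h import *
cv2.imwrite('pics/w3.png',read_camera('wrist')[:,:,::-1])
E
```

```text
6.2 pos [ 0.6126 -0.0409  0.0718] yaw 56.16 tilt [ 1.e-04  2.e-04 -1.e+00] F [ 0.33  0.26 -2.15] T [-0.006  0.039  0.048] w 0.222
target [ 0.62341806 -0.04018563] 61.0 delta tool [0.0066 0.0086 0.0018] turn -0.0269
```

View pics/w3.png

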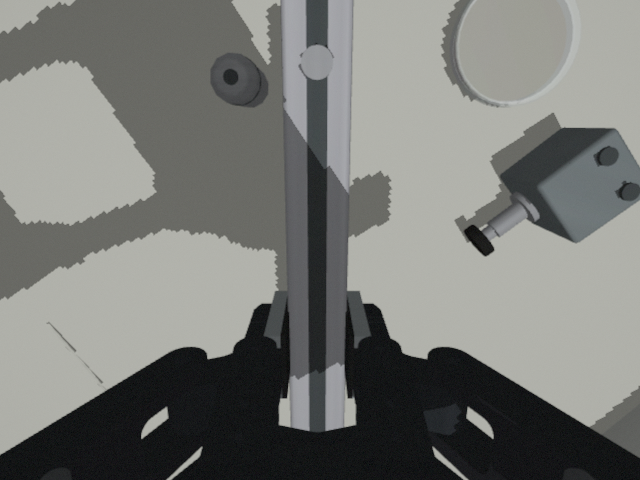

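The picture shows the bar held straight at columns 285–350, the post top at about (231,77) to its left, and the tip at about (478,240). I'll check these against my model.

```bash
python3 - <<'E'
from h import *
s=readout.read_state()
p=p2w('wrist',(231,77),.045,s);print('post',p)
O=np.array([.6345,.052])+.02*np.array([.9945,.1045])
for uv in [(466,235),(487,254),(476,245)]:
    t=p2w('wrist',uv,.013,s); d=t[:2]-O; print('tip',t, 'line frame',d@[.9945,.1045],d@[-.1045,.9945])
E
```

```text
post [0.63433013 0.05258536 0.045     ]
tip [ 0.6870967  -0.07212571  0.013     ] line frame 0.01933726933396023 -0.12893936982370868
tip [ 0.69152699 -0.08783588  0.013     ] line frame 0.022101486697129944 -0.1450261049895607
tip [ 0.68894578 -0.08002607  0.013     ] line frame 0.020350589446451142 -0.13698951450925986
```

Request:
{"method": "apply_moves", "body": {
  "plan": [
    [[0.007, 0.009, 0, 0, 0, -0.027, 1], [0.007, 0.009, 0, 0, 0, -0.027, 1], [0.007, 0.009, 0.02, 0, 0, -0.027, 1], [0.007, 0.009, 0.04, 0, 0, -0.027, 1], [0.007, 0.009, 0.055, 0, 0, -0.027, 1], [0.007, 0.009, 0.064, 0, 0, -0.027, 1], [0.007, 0.009, 0.068, 0, 0, -0.027, 1], [0.007, 0.009, 0.068, 0, 0, -0.027, 1]]
  ]
}}

```text
time: 6.92
tool_pos: [0.6237, -0.0399, 0.0031]
tcp_rot: [-2.706, -1.594, 0.002]
wrist_force: [0.5, -0.6, -3.6]
width: 0.222
```

```bash
python3 st.py;python3 pose.py 35 4 .0035
```

```text
6.9167 pos [ 0.6237 -0.0399  0.0031] yaw 60.99 tilt [-5.0e-04 -1.2e-03 -1.0e+00] F [ 0.48 -0.59 -3.59] T [-0.07   0.022 -0.025] w 0.222
target [ 0.61379725 -0.03485273] 61.0 delta tool [-0.0004 -0.0111 -0.0003] turn -0.0001
```

Request:
{"method": "apply_moves", "body": {
  "plan": [
    [[0, -0.003, 0, 0, 0, 0, 1], [0, -0.006, 0, 0, 0, 0, 1], [0, -0.009, 0, 0, 0, 0, 1], [0, -0.011, 0, 0, 0, 0, 1], [0, -0.011, 0, 0, 0, 0, 1], [0, -0.011, 0, 0, 0, 0, 1], [0, -0.011, 0, 0, 0, 0, 1], [0, -0.011, 0, 0, 0, 0, 1]]
  ]
}}

```text
time: 7.58
tool_pos: [0.6148, -0.0347, 0.0037]
tcp_rot: [2.706, 1.595, 0.0]
wrist_force: [-1.0, -0.2, -3.3]
width: 0.224
```

```bash
python3 st.py;python3 pose.py 35 0 .0035
```

```text
7.5833 pos [ 0.6148 -0.0347  0.0037] yaw 61.04 tilt [ 1.e-04  4.e-04 -1.e+00] F [-1.02 -0.18 -3.27] T [-0.016  0.016 -0.047] w 0.224
target [ 0.61029877 -0.03291349] 61.0 delta tool [-0.0006 -0.0048  0.0002] turn 0.0002
```

Request:
{"method": "apply_moves", "body": {
  "plan": [
    [[0, -0.001, 0, 0, 0, 0, 1], [0, -0.002, 0, 0, 0, 0, 1], [0, -0.002, 0, 0, 0, 0, 1], [0, -0.0025, 0, 0, 0, 0, 1], [0, -0.0025, 0, 0, 0, 0, 1], [0, -0.003, 0, 0, 0, 0, 1], [0, -0.003, 0, 0, 0, 0, 1], [0, -0.003, 0, 0, 0, 0, 1]]
  ]
}}

```text
time: 8.25
tool_pos: [0.612, -0.0332, 0.0036]
tcp_rot: [-2.706, -1.596, 0.0]
wrist_force: [0.9, 0.2, -3.9]
width: 0.224
```

```bash
python3 st.py
```

```text
8.25 pos [ 0.612  -0.0332  0.0036] yaw 61.04 tilt [-0. -0. -1.] F [ 0.89  0.24 -3.89] T [-0.073 -0.009  0.043] w 0.224
```

Request:
{"method": "apply_moves", "body": {
  "plan": [
    [[0, -0.0003, 0, 0, 0, 0, 1], [0, -0.0003, 0, 0, 0, 0, 1], [0, -0.0006, 0, 0, 0, 0, 1], [0, -0.0006, 0, 0, 0, 0, 1], [0, -0.001, 0, 0, 0, 0, 1], [0, -0.001, 0, 0, 0, 0, 1], [0, -0.001, 0, 0, 0, 0, 1], [0, -0.001, 0, 0, 0, 0, 1]]
  ]
}}

```text
time: 8.92
tool_pos: [0.6111, -0.0327, 0.0036]
tcp_rot: [-2.706, -1.595, -0.0]
wrist_force: [1.0, -0.2, -3.5]
width: 0.226
```

```bash
python3 st.py;python3 pose.py 35 0 .0035
```

```text
8.9167 pos [ 0.6111 -0.0327  0.0036] yaw 61.04 tilt [ 0. -0. -1.] F [ 1.01 -0.22 -3.54] T [-0.068  0.009 -0.027] w 0.226
target [ 0.61029877 -0.03291349] 61.0 delta tool [-0.0006 -0.0006  0.0001] turn 0.0002
```

Noise is about 1 N. I'll keep creeping in.

Request:
{"method": "apply_moves", "body": {
  "plan": [
    [[0, -0.0003, 0, 0, 0, 0, 1], [0, -0.0003, 0, 0, 0, 0, 1], [0, -0.0006, 0, 0, 0, 0, 1], [0, -0.0006, 0, 0, 0, 0, 1], [0, -0.001, 0, 0, 0, 0, 1], [0, -0.001, 0, 0, 0, 0, 1], [0, -0.001, 0, 0, 0, 0, 1], [0, -0.001, 0, 0, 0, 0, 1]]
  ]
}}

```text
time: 9.58
tool_pos: [0.6102, -0.0322, 0.0036]
tcp_rot: [-2.706, -1.595, -0.0]
wrist_force: [-0.0, 0.4, -4.0]
width: 0.226
```

```bash
python3 st.py
```

```text
9.5833 pos [ 0.6102 -0.0322  0.0036] yaw 61.04 tilt [ 0.  0. -1.] F [-0.05  0.41 -4.03] T [-0.029  0.095  0.014] w 0.226
```

Request:
{"method": "apply_moves", "body": {
  "plan": [
    [[0, -0.0003, 0, 0, 0, 0, 1], [0, -0.0003, 0, 0, 0, 0, 1], [0, -0.0006, 0, 0, 0, 0, 1], [0, -0.0006, 0, 0, 0, 0, 1], [0, -0.001, 0, 0, 0, 0, 1], [0, -0.001, 0, 0, 0, 0, 1], [0, -0.001, 0, 0, 0, 0, 1], [0, -0.001, 0, 0, 0, 0, 1]]
  ]
}}

```text
time: 10.25
tool_pos: [0.6097, -0.0319, 0.0037]
tcp_rot: [2.706, 1.595, 0.001]
wrist_force: [2.0, -1.8, -4.3]
width: 0.22
```

```bash
python3 st.py
```

```text
10.25 pos [ 0.6097 -0.0319  0.0037] yaw 61.03 tilt [ 2.e-04  7.e-04 -1.e+00] F [ 1.98 -1.77 -4.28] T [-0.327 -0.183 -0.184] w 0.22
```

Request:
{"method": "apply_moves", "body": {
  "plan": [
    [[0, -0.0002, 0, 0, 0, 0, 1], [0, -0.0002, 0, 0, 0, 0, 1], [0, -0.0002, 0, 0, 0, 0, 1], [0, -0.0002, 0, 0, 0, 0, 1], [0, -0.0002, 0, 0, 0, 0, 1], [0, -0.0002, 0, 0, 0, 0, 1], [0, -0.0002, 0, 0, 0, 0, 1], [0, -0.0002, 0, 0, 0, 0, 1]]
  ]
}}

```text
time: 10.92
tool_pos: [0.6095, -0.0318, 0.0037]
tcp_rot: [2.706, 1.595, 0.001]
wrist_force: [2.9, -3.9, -3.5]
width: 0.223
```

```bash
python3 st.py; python3 pose.py 35 0 .0036; python3 - <<'E'
from h import *
cv2.imwrite('pics/w4.png',read_camera('wrist')[:,:,::-1])
E
```

```text
10.9167 pos [ 0.6095 -0.0318  0.0037] yaw 61.03 tilt [ 1.e-04  6.e-04 -1.e+00] F [ 2.91 -3.85 -3.5 ] T [-0.597 -0.458 -0.37 ] w 0.223
target [ 0.61029877 -0.03291349] 61.0 delta tool [-0.0005  0.0012  0.0001] turn 0.0002
```

View pics/w4.png

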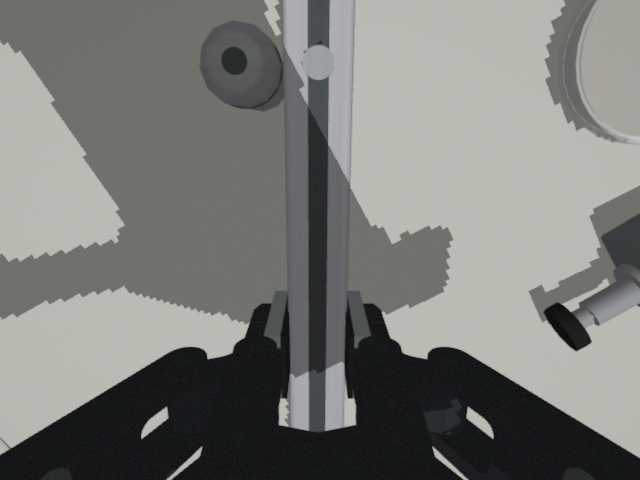

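```bash
cat > sw.py <<'E'
import sys
from h import *
# usage: sw.py gap z L out1 out2 ... ; rows rel. to the current pose
P=np.array([.6345,.052]); phi=6.; g=.019
gap,z,L=[float(v) for v in sys.argv[1:4]]; outs=[float(v) for v in sys.argv[4:]]
s=readout.read_state(); M=R.from_rotvec(s['tcp_rot']).as_matrix()
yaw=np.degrees(np.arctan2(M[1,0],M[0,0])); print('now out',96-yaw)
for o in outs:
    a=np.radians(phi-o); n=np.array([np.cos(a),np.sin(a)]); d=np.array([n[1],-n[0]])
    T=P+(.02+gap/1e3)*n+(L/1e3+g)*d
    print(o,(M.T@(np.r_[T,z]-s['tool_pos'])).round(4),'turn',round(-(phi-o+90-yaw)/180,4))
E
python3 sw.py -0.9 .0036 67 32.5 30 27.5 25 22.5 20
```

```text
now out 34.96850234757085
32.5 [0.0003 0.0041 0.0001] turn -0.0137
30.0 [0.0014 0.0078 0.0001] turn -0.0276
27.5 [0.0027 0.0114 0.0001] turn -0.0415
25.0 [0.0041 0.015  0.0001] turn -0.0554
22.5 [0.0056 0.0185 0.0001] turn -0.0693
20.0 [0.0073 0.0219 0.0001] turn -0.0832
```

Request:
{"method": "apply_moves", "body": {
  "plan": [
    [[0.0003, 0.0041, 0, 0, 0, -0.0137, 1], [0.0014, 0.0078, 0, 0, 0, -0.0276, 1], [0.0027, 0.0114, 0, 0, 0, -0.0415, 1], [0.0041, 0.015, 0, 0, 0, -0.0554, 1], [0.0041, 0.015, 0, 0, 0, -0.0554, 1], [0.0041, 0.015, 0, 0, 0, -0.0554, 1], [0.0041, 0.015, 0, 0, 0, -0.0554, 1], [0.0041, 0.015, 0, 0, 0, -0.0554, 1]]
  ]
}}

```text
time: 11.63
tool_pos: [0.6245, -0.0352, 0.0038]
tcp_rot: [2.558, 1.823, 0.001]
wrist_force: [2.9, -1.6, -2.1]
width: 0.224
```

```bash
python3 st.py; python3 sw.py -0.9 .0036 67 25 22.5 20 17.5 15 12.5 10
```

```text
11.6333 pos [ 0.6245 -0.0352  0.0038] yaw 70.96 tilt [ 4.e-04  7.e-04 -1.e+00] F [ 2.89 -1.64 -2.06] T [-0.281 -0.488 -0.289] w 0.224
now out 25.036624479458965
25.0 [-0.0003  0.0002  0.0002] turn -0.0002
22.5 [0.0006 0.0039 0.0002] turn -0.0141
20.0 [0.0017 0.0076 0.0002] turn -0.028
17.5 [0.0029 0.0112 0.0002] turn -0.0419
15.0 [0.0043 0.0148 0.0002] turn -0.0558
12.5 [0.0059 0.0183 0.0003] turn -0.0696
10.0 [0.0076 0.0218 0.0003] turn -0.0835
```

Request:
{"method": "apply_moves", "body": {
  "plan": [
    [[0.0006, 0.0039, 0, 0, 0, -0.0141, 1], [0.0017, 0.0076, 0, 0, 0, -0.028, 1], [0.0029, 0.0112, 0, 0, 0, -0.0419, 1], [0.0043, 0.0148, 0, 0, 0, -0.0558, 1], [0.0059, 0.0183, 0, 0, 0, -0.0696, 1], [0.0076, 0.0218, 0, 0, 0, -0.0835, 1], [0.0076, 0.0218, 0, 0, 0, -0.0835, 1], [0.0076, 0.0218, 0, 0, 0, -0.0835, 1]]
  ]
}}

```text
time: 12.3
tool_pos: [0.6475, -0.035, 0.0037]
tcp_rot: [2.298, 2.141, 0.001]
wrist_force: [3.1, -0.8, -1.6]
width: 0.223
```

```bash
python3 st.py; python3 sw.py -0.9 .0036 67 10 8 6 5 4 3 2 1 0
```

```text
12.3 pos [ 0.6475 -0.035   0.0037] yaw 85.95 tilt [ 3.e-04  4.e-04 -1.e+00] F [ 3.11 -0.76 -1.56] T [-0.197 -0.526 -0.287] w 0.223
now out 10.049765274357242
10.0 [-0.0001  0.      0.0001] turn -0.0003
8.0 [0.0006 0.003  0.0001] turn -0.0114
6.0 [0.0015 0.006  0.0001] turn -0.0225
5.0 [0.0019 0.0074 0.0001] turn -0.0281
4.0 [0.0024 0.0089 0.0001] turn -0.0336
3.0 [0.0029 0.0104 0.0001] turn -0.0392
2.0 [0.0034 0.0118 0.0001] turn -0.0447
1.0 [0.004  0.0132 0.0001] turn -0.0503
0.0 [0.0045 0.0147 0.0001] turn -0.0558
```

Request:
{"method": "apply_moves", "body": {
  "plan": [
    [[0.0006, 0.003, 0, 0, 0, -0.0114, 1], [0.0015, 0.006, 0, 0, 0, -0.0225, 1], [0.0019, 0.0074, 0, 0, 0, -0.0281, 1], [0.0024, 0.0089, 0, 0, 0, -0.0336, 1], [0.0029, 0.0104, 0, 0, 0, -0.0392, 1], [0.0034, 0.0118, 0, 0, 0, -0.0447, 1], [0.004, 0.0132, 0, 0, 0, -0.0503, 1], [0.004, 0.0132, 0, 0, 0, -0.0503, 1]]
  ]
}}

```text
time: 12.97
tool_pos: [0.6614, -0.0321, 0.0038]
tcp_rot: [2.12, 2.317, 0.001]
wrist_force: [4.0, -2.8, -3.2]
width: 0.22
```

```bash
python3 st.py; python3 sw.py -0.9 .0036 67 1 0 -0.5 -1 -1.5 -2 -2.5 -3 -3.5 -4; python3 - <<'E'
from h import *
cv2.imwrite('pics/w5.png',read_camera('wrist')[:,:,::-1])
E
```

```text
12.9667 pos [ 0.6614 -0.0321  0.0038] yaw 95.09 tilt [-1.e-04  1.e-03 -1.e+00] F [ 4.02 -2.84 -3.15] T [-0.348 -0.77  -0.39 ] w 0.22
now out 0.9072599196899063
1.0 [ 0.0002 -0.0003  0.0002] turn 0.0005
0.0 [0.0005 0.0012 0.0002] turn -0.005
-0.5 [0.0007 0.0019 0.0002] turn -0.0078
-1.0 [0.0009 0.0027 0.0002] turn -0.0106
-1.5 [0.0011 0.0034 0.0002] turn -0.0134
-2.0 [0.0013 0.0042 0.0002] turn -0.0162
-2.5 [0.0015 0.0049 0.0002] turn -0.0189
-3.0 [0.0017 0.0056 0.0002] turn -0.0217
-3.5 [0.0019 0.0064 0.0002] turn -0.0245
-4.0 [0.0021 0.0071 0.0002] turn -0.0273
```

View pics/w5.png

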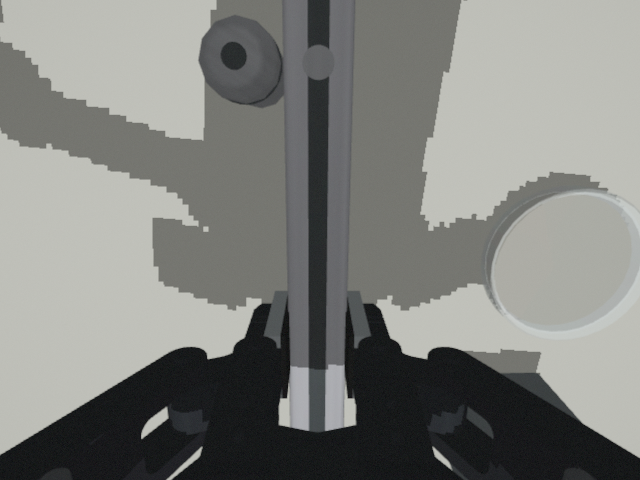

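Request:
{"method": "apply_moves", "body": {
  "plan": [
    [[0.0005, 0.0012, 0, 0, 0, -0.005, 1], [0.0007, 0.0019, 0, 0, 0, -0.0078, 1], [0.0009, 0.0027, 0, 0, 0, -0.0106, 1], [0.0011, 0.0034, 0, 0, 0, -0.0134, 1], [0.0013, 0.0042, 0, 0, 0, -0.0162, 1], [0.0013, 0.0042, 0, 0, 0, -0.0162, 1], [0.0013, 0.0042, 0, 0, 0, -0.0162, 1], [0.0013, 0.0042, 0, 0, 0, -0.0162, 1]]
  ]
}}

```text
time: 13.68
tool_pos: [0.6655, -0.0306, 0.0039]
tcp_rot: [2.061, 2.369, 0.002]
wrist_force: [5.7, -3.3, -2.6]
width: 0.221
```

```bash
cat >> st.py <<'E'
ex=np.array([.9945,.1045]);Fx=s['wrist_force'][:2]@ex;Tz=s['torque'][2]
A=np.array([[1,-1],[-.086,-.049]]);print('Fx',Fx.round(2),'Fpost,Ftip',np.linalg.solve(A,[Fx,Tz]).round(2))
E
python3 st.py; python3 sw.py -0.9 .0036 67 -2 -2.5 -3 -3.5 -4
```

```text
13.6833 pos [ 0.6655 -0.0306  0.0039] yaw 97.94 tilt [-3.0e-04  1.5e-03 -1.0e+00] F [ 5.69 -3.27 -2.56] T [-0.416 -0.891 -0.363] w 0.221
Fx 5.32 Fpost,Ftip [ 4.62 -0.7 ]
now out -1.9445070565960947
-2.0 [ 0.0001 -0.0001  0.0003] turn -0.0003
-2.5 [0.0003 0.0006 0.0003] turn -0.0031
-3.0 [0.0004 0.0014 0.0003] turn -0.0059
-3.5 [0.0006 0.0021 0.0003] turn -0.0086
-4.0 [0.0008 0.0029 0.0003] turn -0.0114
```

Request:
{"method": "apply_moves", "body": {
  "plan": [
    [[0.0003, 0.0009, 0, 0, 0, -0.0031, 1], [0.0003, 0.0009, 0, 0, 0, -0.0031, 1], [0.0004, 0.0017, 0, 0, 0, -0.0059, 1], [0.0004, 0.0017, 0, 0, 0, -0.0059, 1], [0.0004, 0.0017, 0, 0, 0, -0.0059, 1], [0.0004, 0.0017, 0, 0, 0, -0.0059, 1], [0.0004, 0.0017, 0, 0, 0, -0.0059, 1], [0.0004, 0.0017, 0, 0, 0, -0.0059, 1]]
  ]
}}

```text
time: 14.35
tool_pos: [0.6671, -0.0299, 0.0039]
tcp_rot: [2.039, 2.388, 0.001]
wrist_force: [4.5, -1.1, -2.0]
width: 0.221
```

```bash
python3 st.py; python3 sw.py -0.6 .0036 67 -3 -3.5 -4 -4.5
```

```text
14.35 pos [ 0.6671 -0.0299  0.0039] yaw 99.01 tilt [-2.0e-04  1.4e-03 -1.0e+00] F [ 4.49 -1.09 -2.04] T [-0.398 -0.765 -0.419] w 0.221
Fx 4.35 Fpost,Ftip [4.68 0.33]
now out -3.01063388004836
-3.0 [-0.      0.      0.0003] turn 0.0001
-3.5 [0.0002 0.0008 0.0003] turn -0.0027
-4.0 [0.0003 0.0015 0.0003] turn -0.0055
-4.5 [0.0005 0.0023 0.0003] turn -0.0083
```

Request:
{"method": "apply_moves", "body": {
  "plan": [
    [[0.0001, 0.0005, 0, 0, 0, -0.0014, 1], [0.0002, 0.001, 0, 0, 0, -0.0027, 1], [0.0002, 0.001, 0, 0, 0, -0.0027, 1], [0.0002, 0.001, 0, 0, 0, -0.0027, 1], [0.0002, 0.001, 0, 0, 0, -0.0027, 1], [0.0002, 0.001, 0, 0, 0, -0.0027, 1], [0.0002, 0.001, 0, 0, 0, -0.0027, 1], [0.0002, 0.001, 0, 0, 0, -0.0027, 1]]
  ]
}}

```text
time: 15.02
tool_pos: [0.6678, -0.0294, 0.0038]
tcp_rot: [2.029, 2.398, 0.001]
wrist_force: [4.6, -2.2, -1.9]
width: 0.223
```

```bash
python3 st.py
```

```text
15.0167 pos [ 0.6678 -0.0294  0.0038] yaw 99.51 tilt [-1.e-04  9.e-04 -1.e+00] F [ 4.61 -2.24 -1.87] T [-0.34  -0.742 -0.329] w 0.223
Fx 4.35 Fpost,Ftip [ 4.01 -0.33]
```

Request:
{"method": "apply_moves", "body": {
  "plan": [
    [[0.0001, 0.0004, 0, 0, 0, -0.0014, 1], [0.0002, 0.0008, 0, 0, 0, -0.0027, 1], [0.0002, 0.0008, 0, 0, 0, -0.0027, 1], [0.0002, 0.0008, 0, 0, 0, -0.0027, 1], [0.0002, 0.0008, 0, 0, 0, -0.0027, 1], [0.0002, 0.0008, 0, 0, 0, -0.0027, 1], [0.0002, 0.0008, 0, 0, 0, -0.0027, 1], [0.0002, 0.0008, 0, 0, 0, -0.0027, 1]]
  ]
}}

```text
time: 15.68
tool_pos: [0.6685, -0.0291, 0.0037]
tcp_rot: [2.019, 2.406, 0.001]
wrist_force: [4.3, -1.2, -1.7]
width: 0.222
```

```bash
python3 st.py; python3 sw.py -0.6 .0036 67 -3.5 -4 -4.5
```

```text
15.6833 pos [ 0.6685 -0.0291  0.0037] yaw 100.0 tilt [-0.e+00  7.e-04 -1.e+00] F [ 4.33 -1.16 -1.69] T [-0.327 -0.779 -0.371] w 0.222
Fx 4.18 Fpost,Ftip [4.27 0.08]
now out -4.000632622039376
-3.5 [-0.0004 -0.0007  0.0001] turn 0.0028
-4.0 [-0.0002  0.      0.0001] turn 0.0
-4.5 [-0.      0.0008  0.0001] turn -0.0028
```

Request:
{"method": "apply_moves", "body": {
  "plan": [
    [[0.0001, 0.0005, 0, 0, 0, -0.0014, 1], [0.0002, 0.0009, 0, 0, 0, -0.0027, 1], [0.0002, 0.0009, 0, 0, 0, -0.0027, 1], [0.0002, 0.0009, 0, 0, 0, -0.0027, 1], [0.0002, 0.0009, 0, 0, 0, -0.0027, 1], [0.0002, 0.0009, 0, 0, 0, -0.0027, 1], [0.0002, 0.0009, 0, 0, 0, -0.0027, 1], [0.0002, 0.0009, 0, 0, 0, -0.0027, 1]]
  ]
}}

```text
time: 16.35
tool_pos: [0.669, -0.0289, 0.0037]
tcp_rot: [-2.008, -2.416, 0.0]
wrist_force: [2.8, -3.7, -0.8]
width: 0.218
```

```bash
python3 st.py
```

```text
16.35 pos [ 0.669  -0.0289  0.0037] yaw 100.53 tilt [-1.e-04 -1.e-04 -1.e+00] F [ 2.78 -3.73 -0.75] T [-0.588 -0.444 -0.519] w 0.218
Fx 2.37 Fpost,Ftip [4.71 2.33]
```

Request:
{"method": "apply_moves", "body": {
  "plan": [
    [[0.0001, 0.0005, 0, 0, 0, -0.0014, 1], [0.0002, 0.0009, 0, 0, 0, -0.0027, 1], [0.0002, 0.0009, 0, 0, 0, -0.0027, 1], [0.0002, 0.0009, 0, 0, 0, -0.0027, 1], [0.0002, 0.0009, 0, 0, 0, -0.0027, 1], [0.0002, 0.0009, 0, 0, 0, -0.0027, 1], [0.0002, 0.0009, 0, 0, 0, -0.0027, 1], [0.0002, 0.0009, 0, 0, 0, -0.0027, 1]]
  ]
}}

```text
time: 17.02
tool_pos: [0.6693, -0.0288, 0.0036]
tcp_rot: [-1.998, -2.424, 0.002]
wrist_force: [-0.2, -5.4, 1.6]
width: 0.221
```

```bash
python3 st.py
```

```text
17.0167 pos [ 0.6693 -0.0288  0.0036] yaw 101.0 tilt [-0.     -0.0013 -1.    ] F [-0.17 -5.38  1.64] T [-0.794 -0.094 -0.802] w 0.221
Fx -0.74 Fpost,Ftip [5.67 6.41]
```

Request:
{"method": "apply_moves", "body": {
  "plan": [
    [[0, 0.0004, 0, 0, 0, -0.0014, 1], [0, 0.0008, 0, 0, 0, -0.0022, 1], [0, 0.0008, 0, 0, 0, -0.0022, 1], [0, 0.0008, 0, 0, 0, -0.0022, 1], [0, 0.0008, 0, 0, 0, -0.0022, 1], [0, 0.0008, 0, 0, 0, -0.0022, 1], [0, 0.0008, 0, 0, 0, -0.0022, 1], [0, 0.0008, 0, 0, 0, -0.0022, 1]]
  ]
}}

```text
time: 17.68
tool_pos: [0.6696, -0.0287, 0.0035]
tcp_rot: [-1.99, -2.429, 0.003]
wrist_force: [-1.2, -6.0, 2.6]
width: 0.221
```

```bash
python3 st.py
```

```text
17.6833 pos [ 0.6696 -0.0287  0.0035] yaw 101.36 tilt [ 3.0e-04 -2.3e-03 -1.0e+00] F [-1.22 -6.04  2.63] T [-0.843  0.145 -0.992] w 0.221
Fx -1.84 Fpost,Ftip [6.68 8.52]
```

Request:
{"method": "apply_moves", "body": {
  "plan": [
    [[0, 0.0004, 0, 0, 0, 0, 1], [0, 0.0008, 0, 0, 0, 0, 1], [0, 0.0008, 0, 0, 0, 0, 1], [0, 0.0008, 0, 0, 0, 0, 1], [0, 0.0008, 0, 0, 0, 0, 1], [0, 0.0008, 0, 0, 0, 0, 1], [0, 0.0008, 0, 0, 0, 0, 1], [0, 0.0008, 0, 0, 0, 0, 1]]
  ]
}}

```text
time: 18.35
tool_pos: [0.6696, -0.0285, 0.0032]
tcp_rot: [-1.989, -2.428, 0.004]
wrist_force: [-1.9, -5.6, 1.8]
width: 0.224
```

```bash
python3 st.py
```

```text
18.35 pos [ 0.6696 -0.0285  0.0032] yaw 101.37 tilt [ 7.0e-04 -3.8e-03 -1.0e+00] F [-1.93 -5.57  1.8 ] T [-0.881  0.318 -0.973] w 0.224
Fx -2.5 Fpost,Ftip [6.3 8.8]
```

```bash
python3 - <<'E'
from h import *
a=read_camera('side')[:,:,::-1][150:330,180:420]
cv2.imwrite('pics/s6.png',cv2.resize(a,None,fx=3.3,fy=3.3,interpolation=cv2.INTER_CUBIC))
cv2.imwrite('pics/w6.png',read_camera('wrist')[:,:,::-1])
E
python3 st.py
```

```text
18.45 pos [ 0.6696 -0.0285  0.0032] yaw 101.37 tilt [ 7.0e-04 -3.8e-03 -1.0e+00] F [-2.06 -5.23  2.99] T [-0.859  0.335 -0.991] w 0.221
Fx -2.59 Fpost,Ftip [6.4  8.99]
```

View pics/s6.png

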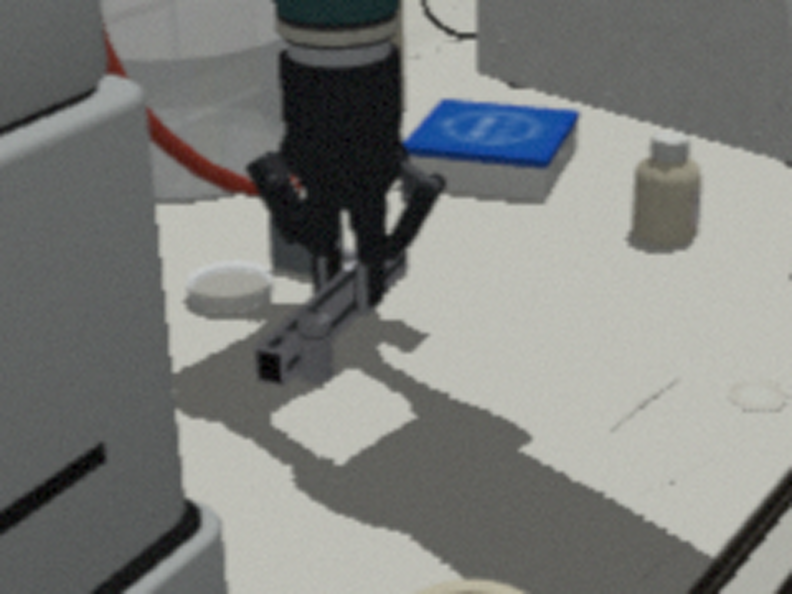

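View pics/w6.png

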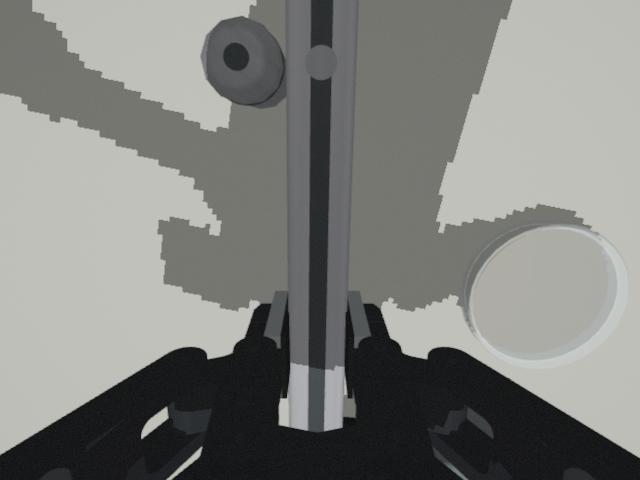

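Request:
{"method": "apply_moves", "body": {
  "plan": [
    [[-0.0003, 0.0005, 0, 0, 0, -0.001, 1], [-0.0005, 0.001, 0, 0, 0, -0.002, 1], [-0.0005, 0.001, 0, 0, 0, -0.002, 1], [-0.0005, 0.0015, 0, 0, 0, -0.002, 1], [-0.0005, 0.0015, 0, 0, 0, -0.002, 1], [-0.0005, 0.0015, 0, 0, 0, -0.002, 1], [-0.0005, 0.0015, 0, 0, 0, -0.002, 1], [-0.0005, 0.0015, 0, 0, 0, -0.002, 1]]
  ]
}}

```text
time: 19.12
tool_pos: [0.6699, -0.0284, 0.0029]
tcp_rot: [-1.98, -2.432, 0.006]
wrist_force: [-4.5, -5.6, 4.1]
width: 0.222
```

```bash
python3 st.py
```

```text
19.1167 pos [ 0.6699 -0.0284  0.0029] yaw 101.71 tilt [ 0.0018 -0.0064 -1.    ] F [-4.54 -5.62  4.14] T [-0.748  0.704 -1.036] w 0.222
Fx -5.11 Fpost,Ftip [ 5.82 10.92]
```

Request:
{"method": "apply_moves", "body": {
  "plan": [
    [[0, 0.0004, -0.0008, 0, 0, 0, 1], [0, 0.0004, -0.0008, 0, 0, 0, 1], [0, 0.0004, -0.0008, 0, 0, 0, 1], [0, 0.0004, -0.0008, 0, 0, 0, 1], [0, 0.0004, -0.0008, 0, 0, 0, 1], [0, 0.0004, -0.0008, 0, 0, 0, 1], [0, 0.0004, -0.0008, 0, 0, 0, 1], [0, 0.0004, -0.0008, 0, 0, 0, 1]]
  ]
}}

```text
time: 19.78
tool_pos: [0.6699, -0.0284, 0.0029]
tcp_rot: [-1.979, -2.432, 0.007]
wrist_force: [-4.0, -4.1, 0.7]
width: 0.227
```

```bash
python3 st.py
```

```text
19.7833 pos [ 0.6699 -0.0284  0.0029] yaw 101.71 tilt [ 0.0019 -0.0072 -1.    ] F [-4.03 -4.08  0.7 ] T [-0.798  0.584 -1.087] w 0.227
Fx -4.44 Fpost,Ftip [ 6.44 10.88]
```

Request:
{"method": "apply_moves", "body": {
  "plan": [
    [[0, 0, 0, 0, 0, 0, 1], [0, 0, 0, 0, 0, 0, 1], [0, 0, 0, 0, 0, 0, 1], [0, 0, 0, 0, 0, 0, 1], [0, 0, 0, 0, 0, 0, 1], [0, 0, 0, 0, 0, 0, 1], [0, 0, 0, 0, 0, 0, 1], [0, 0, 0, 0, 0, 0, 1]]
  ]
}}

```text
time: 20.45
tool_pos: [0.6698, -0.0284, 0.0029]
tcp_rot: [-1.98, -2.432, 0.007]
wrist_force: [-3.9, -5.0, 1.1]
width: 0.221
```

```bash
python3 st.py
```

```text
20.45 pos [ 0.6698 -0.0284  0.0029] yaw 101.7 tilt [ 0.0019 -0.0072 -1.    ] F [-3.88 -5.01  1.1 ] T [-0.778  0.566 -1.048] w 0.221
Fx -4.39 Fpost,Ftip [ 6.17 10.56]
```

Request:
{"method": "apply_moves", "body": {
  "plan": [
    [[0, -0.0004, 0, 0, 0, 0.001, 1], [0, -0.0008, 0.0004, 0, 0, 0.001, 1], [0, -0.0012, 0.0004, 0, 0, 0.0015, 1], [0, -0.0016, 0.0004, 0, 0, 0.002, 1], [0, -0.002, 0.0004, 0, 0, 0.003, 1], [0, -0.002, 0.0004, 0, 0, 0.003, 1], [0, -0.002, 0.0004, 0, 0, 0.003, 1], [0, -0.002, 0.0004, 0, 0, 0.003, 1]]
  ]
}}

```text
time: 21.12
tool_pos: [0.6697, -0.0284, 0.0029]
tcp_rot: [-1.991, -2.426, 0.003]
wrist_force: [-4.2, -3.5, -0.9]
width: 0.219
```

```bash
python3 st.py
```

```text
21.1167 pos [ 0.6697 -0.0284  0.0029] yaw 101.25 tilt [ 0.001  -0.0036 -1.    ] F [-4.18 -3.5  -0.89] T [-0.502  0.751 -0.785] w 0.219
Fx -4.52 Fpost,Ftip [4.18 8.69]
```

Request:
{"method": "apply_moves", "body": {
  "plan": [
    [[0, -0.0005, 0, 0, 0, 0.001, 1], [0, -0.001, 0, 0, 0, 0.001, 1], [0, -0.0015, 0, 0, 0, 0.002, 1], [0, -0.002, 0, 0, 0, 0.002, 1], [0, -0.002, 0, 0, 0, 0.003, 1], [0, -0.002, 0, 0, 0, 0.003, 1], [0, -0.002, 0, 0, 0, 0.003, 1], [0, -0.002, 0, 0, 0, 0.003, 1]]
  ]
}}

```text
time: 21.78
tool_pos: [0.6692, -0.0286, 0.0036]
tcp_rot: [-2.004, -2.418, 0.0]
wrist_force: [-1.4, 1.0, -7.7]
width: 0.221
```

```bash
python3 st.py
```

```text
21.7833 pos [ 0.6692 -0.0286  0.0036] yaw 100.71 tilt [ 6.e-04 -7.e-04 -1.e+00] F [-1.35  0.98 -7.65] T [ 0.036  0.214 -0.562] w 0.221
Fx -1.24 Fpost,Ftip [3.71 4.96]
```

Request:
{"method": "apply_moves", "body": {
  "plan": [
    [[0, -0.0002, 0.0005, 0, 0, 0.001, 1], [0, -0.0004, 0.001, 0, 0, 0.0015, 1], [0, -0.0006, 0.0015, 0, 0, 0.002, 1], [0, -0.0006, 0.0015, 0, 0, 0.002, 1], [0, -0.0006, 0.0015, 0, 0, 0.002, 1], [0, -0.0006, 0.0015, 0, 0, 0.002, 1], [0, -0.0006, 0.0015, 0, 0, 0.002, 1], [0, -0.0006, 0.0015, 0, 0, 0.002, 1]]
  ]
}}

```text
time: 22.45
tool_pos: [0.6693, -0.0293, 0.0028]
tcp_rot: [2.012, 2.412, 0.0]
wrist_force: [-2.3, 1.1, -0.7]
width: 0.224
```

```bash
python3 st.py
```

```text
22.45 pos [ 0.6693 -0.0293  0.0028] yaw 100.34 tilt [-3.e-04  6.e-04 -1.e+00] F [-2.27  1.06 -0.69] T [ 0.096  0.427 -0.28 ] w 0.224
Fx -2.15 Fpost,Ftip [1.29 3.44]
```

Request:
{"method": "apply_moves", "body": {
  "plan": [
    [[0, 0, 0.0006, 0, 0, 0, 1], [0, 0, 0.0008, 0, 0, 0, 1], [0, 0, 0.0008, 0, 0, 0, 1], [0, 0, 0.0008, 0, 0, 0, 0.5], [0, 0, 0.0008, 0, 0, 0, 0.3], [0, 0, 0.0008, 0, 0, 0, 0.1], [0, 0, 0.0008, 0, 0, 0, 0], [0, 0, 0.0008, 0, 0, 0, 0]]
  ]
}}

```text
time: 23.12
tool_pos: [0.6697, -0.0292, 0.0022]
tcp_rot: [2.011, 2.412, 0.001]
wrist_force: [-0.0, 1.0, 1.5]
width: 0.498
```

```bash
python3 st.py; python3 - <<'E'
from h import *
cv2.imwrite('pics/w7.png',read_camera('wrist')[:,:,::-1])
E
```

```text
23.1167 pos [ 0.6697 -0.0292  0.0022] yaw 100.34 tilt [-4.0e-04  1.4e-03 -1.0e+00] F [-0.01  1.02  1.47] T [-0.01  -0.021  0.013] w 0.498
Fx 0.1 Fpost,Ftip [-0.06 -0.16]
```

View pics/w7.png

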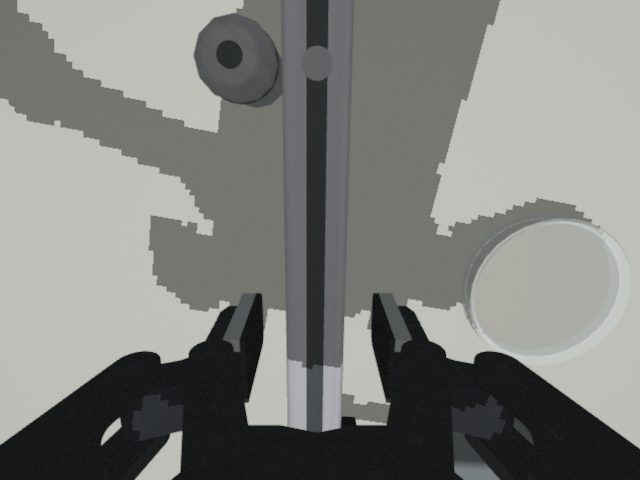

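Request:
{"method": "apply_moves", "body": {
  "plan": [
    [[0, 0, -0.02, 0, 0, 0, 0], [0, 0, -0.05, 0, 0, 0, 0], [0, 0, -0.09, 0, 0, 0, 0], [0, 0, -0.13, 0, 0, 0, 0], [0, 0, -0.17, 0, 0, 0, 0], [0, 0, -0.2, 0, 0, 0, 0], [0, 0, -0.2, 0, 0, 0, 0], [0, 0, -0.2, 0, 0, 0, 0]]
  ]
}}

```text
time: 23.83
tool_pos: [0.6712, -0.0293, 0.2058]
tcp_rot: [2.008, 2.408, 0.007]
wrist_force: [-0.2, -0.6, -0.8]
width: 0.504
```

Request:
{"method": "apply_moves", "body": {
  "plan": [
    [[-0.1, 0, -0.1, 0, 0, 0, 0], [-0.1, 0, -0.1, 0, 0, 0, 0], [-0.1, 0, -0.1, 0, 0, 0, 0], [-0.1, 0, -0.1, 0, 0, 0, 0], [-0.1, 0, -0.1, 0, 0, 0, 0], [-0.1, 0, -0.1, 0, 0, 0, 0], [-0.1, 0, -0.1, 0, 0, 0, 0], [-0.1, 0, -0.1, 0, 0, 0, 0]]
  ]
}}

```text
time: 24.5
tool_pos: [0.6855, -0.1259, 0.2982]
tcp_rot: [-2.008, -2.41, 0.003]
wrist_force: [1.1, -0.6, 0.2]
width: 0.501
```

```bash
python3 st.py; python3 - <<'E'
from h import *
import json
s=readout.read_state();json.dump({k:np.array(s[k]).tolist() for k in s},open('w8.json','w'))
cv2.imwrite('pics/w8.png',read_camera('wrist')[:,:,::-1])
E
```

```text
24.5 pos [ 0.6855 -0.1259  0.2982] yaw 100.4 tilt [ 0.0026 -0.0049 -1.    ] F [ 1.07 -0.57  0.17] T [-0.032  0.02   0.05 ] w 0.501
Fx 1.01 Fpost,Ftip [-0.   -1.01]
```

View pics/w8.png

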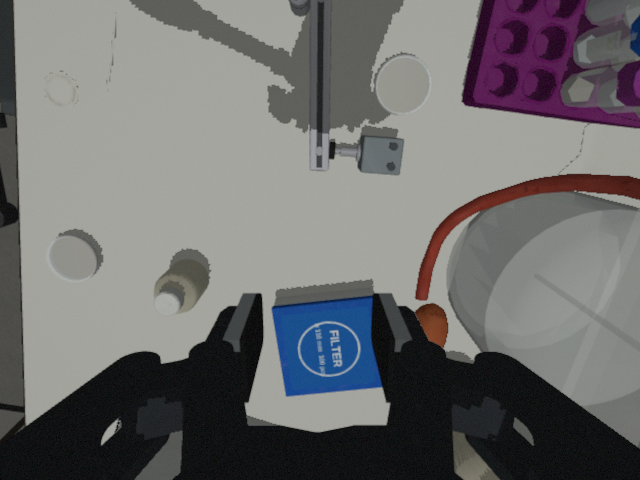

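Request:
{"method": "apply_moves", "body": {
  "plan": [
    [[0.04, 0, 0, 0, 0, 0, 0], [0.08, 0, 0, 0, 0, 0, 0], [0.11, 0, 0, 0, 0, 0, 0], [0.11, 0, 0, 0, 0, 0, 0], [0.11, 0, 0, 0, 0, 0, 0], [0.11, 0, 0, 0, 0, 0, 0], [0.11, 0, 0, 0, 0, 0, 0], [0.11, 0, 0, 0, 0, 0, 0]]
  ]
}}

```text
time: 25.22
tool_pos: [0.6672, -0.0204, 0.3012]
tcp_rot: [-2.014, -2.411, 0.001]
wrist_force: [-0.4, 0.4, 0.2]
width: 0.5
```

```bash
python3 st.py; python3 - <<'E'
from h import *
import json
s=readout.read_state();json.dump({k:np.array(s[k]).tolist() for k in s},open('w9.json','w'))
im=read_camera('wrist')[:,:,::-1]
cv2.imwrite('pics/w9f.png',im)
cv2.imwrite('pics/w9.png',cv2.resize(im[30:230,250:450],None,fx=3,fy=3,interpolation=cv2.INTER_CUBIC))
cv2.imwrite('pics/top9.png',read_camera('top')[:,:,::-1])
E
```

```text
25.2167 pos [ 0.6672 -0.0204  0.3012] yaw 100.27 tilt [-2.e-04 -6.e-04 -1.e+00] F [-0.43  0.42  0.23] T [-0.016  0.049  0.006] w 0.5
Fx -0.38 Fpost,Ftip [-0.18  0.2 ]
```

View pics/w9.png

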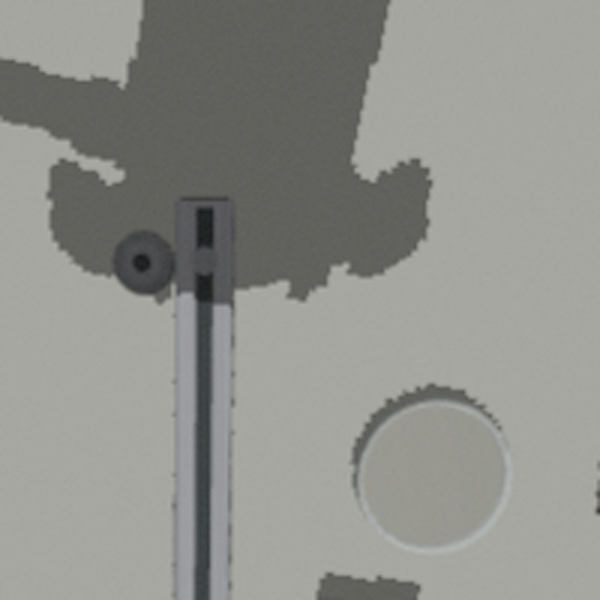

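View pics/w9f.png

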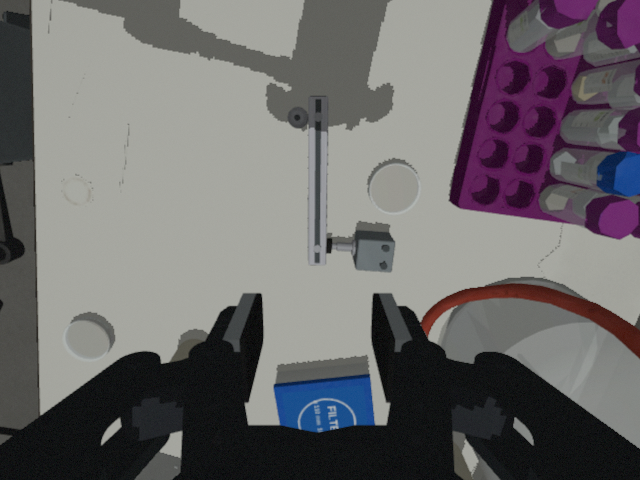

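```bash
python3 - <<'E'
from h import *
import json
s=json.load(open('w9.json'))
im=cv2.imread('pics/w9f.png')
cv2.imwrite('pics/w9c.png',cv2.resize(im[210:290,280:410],None,fx=6,fy=6,interpolation=cv2.INTER_CUBIC))
w=lambda u,v,z:p2w('wrist',(u,v),z,s)[:2]
a=(w(309.3,95.7,.024)+w(327.7,95.7,.024))/2; b=(w(308.5,264,.024)+w(326,265,.024))/2
p=w(297.3,117.3,.045); d=(a-b)/np.linalg.norm(a-b); c=(a+b)/2; n=np.array([-d[1],d[0]])
phi=np.radians(6);ex=np.array([np.cos(phi),np.sin(phi)]);ey=np.array([-ex[1],ex[0]])
print('len',np.linalg.norm(a-b),'c',c,'yaw',np.degrees(np.arctan2(d[1],d[0]))-96,'post',p)
for P in (p,np.array([.6345,.0523])):
    O=P+.02*ex; S=O-.1355*ey
    for q,nm in((O,'post O'),(S,'stop')): print(nm,'x',(q-c)@d,'y',(q-c)@n)
print('dish0',w(394,188,.014))
E
```

```text
len 0.17921352138154045 c [ 0.66658864 -0.01150303] yaw 3.966330690495539 post [0.63470021 0.05249921]
post O x 0.06717192863887125 y 0.00037829093826478
stop x -0.0680035312099765 y 0.009750860204615987
post O x 0.06701037436879403 y 0.0006099548421465411
stop x -0.0681650854800537 y 0.009982524108497745
dish0 [ 0.74918294 -0.00104818]
```

View pics/w9c.png

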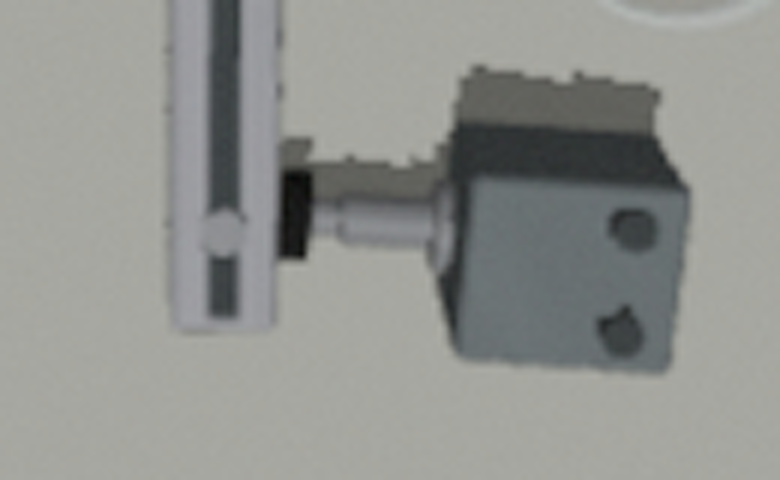

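View pics/top9.png

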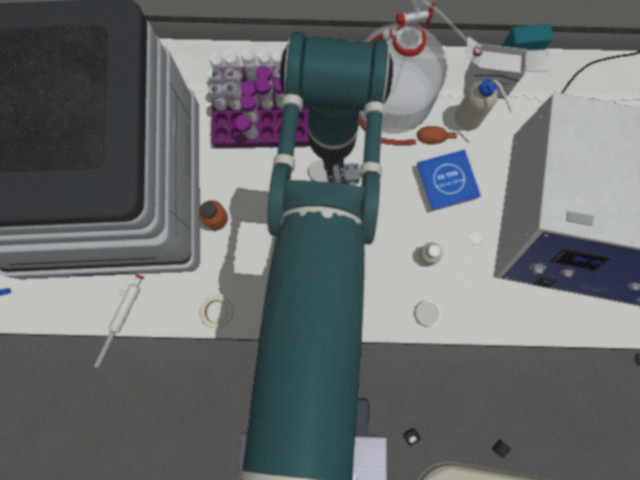

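The bar is against both the post and the tip, and the bystanders look unmoved. I'll cross-check the pressing force from how far the tip gave, comparing the held and released pictures.

```bash
python3 - <<'E'
from h import *
poses={'w6':dict(tool_pos=np.array([.6696,-.0285,.0032]),yaw=101.37,row=[7e-4,-3.8e-3,-1]),'w7':dict(tool_pos=np.array([.6697,-.0292,.0022]),yaw=100.34,row=[-4e-4,1.4e-3,-1]),'w5':dict(tool_pos=np.array([.6614,-.0321,.0038]),yaw=95.09,row=[-1e-4,1e-3,-1])}
O=np.array([.6345,.0523])+.02*np.array([.9945,.1045]); ex=np.array([.9945,.1045]);ey=np.array([-.1045,.9945]);S=O-.1355*ey
for n,p in poses.items():
    g=cv2.cvtColor(cv2.imread(f'pics/{n}.png'),cv2.COLOR_BGR2GRAY).astype(float)
    y=np.radians(p['yaw']); z=-np.array([0,0,1.]); 
    zc=np.array(p['row']);x=np.array([np.cos(y),np.sin(y),zc[0]]);x/=np.linalg.norm(x)
    yy=np.array([np.sin(y),-np.cos(y),zc[1]]);yy-=x*(x@yy);yy/=np.linalg.norm(yy)
    st=dict(tcp_rot=R.from_matrix(np.c_[x,yy,np.cross(x,yy)]).as_rotvec(),tool_pos=p['tool_pos'])
    pts=[]
    for v in range(110,270,5):   # dark slot centre
        row=cv2.GaussianBlur(g,(5,5),0)[v,300:340]; w=np.clip(row.max()*.0+np.percentile(row,60)-row,0,None)
        u=300+(w*np.arange(40)).sum()/w.sum(); pts.append(p2w('wrist',(u,v),.024,st)[:2])
    pts=np.array(pts); c=pts.mean(0); d=np.linalg.svd(pts-c)[2][0]; d*=np.sign(d[1])
    nrm=np.array([d[1],-d[0]])
    print(n,'bar yaw rel line',np.degrees(np.arctan2(d[1],d[0]))-96,'post y',(O-c)@-nrm,'stop y',(S-c)@-nrm,'resid',np.abs((pts-c)@nrm).max())
E
```

```text
w6 bar yaw rel line 4.750786971913982 post y -0.00022581547215726975 stop y 0.010999787033501202 resid 3.351523601118496e-05
w7 bar yaw rel line 3.9751838087588 post y 1.070581916478349e-05 stop y 0.009407446305049234 resid 1.4609025027037245e-05
w5 bar yaw rel line -1.0160809325394524 post y -0.00030904476060048154 stop y -0.0027082856396051323 resid 2.2345180123381912e-05
```

The tip gave 1.6 mm more when held than after release, so the force was at least 8 N at that moment. That agrees with the wrist estimate of 9 N then, rising to about 10.5 N. I'll hand in.

```bash
python3 - <<'E'
from workcell import bot
print(bot.finish_job())
E
```

```text
the job is handed in; nothing more can be done
None
```

I set up the fence and handed the job in at about 25 s of the 69 s allowed. The bar lies from the post to the rubber tip, let go. I got no verdict back.

- **Post contact:** I gripped the bar about 19 mm from its centre and pressed one end on the post's far side with about 4 N, with the bar 35° out of line. The swing then kept about 3–5 N on the post until the bar met the tip at roughly 4.5° past the line.
- **Pressing the tip:** I pressed it for over a second at about 10.5–11 N, with the post carrying about 6 N. These forces are estimated from the wrist force and moment. As a check, the camera showed the tip giving 1.6 mm more when held than after release, which means at least 8 N at that earlier moment, when the wrist estimate was 9 N. No post or tip reading went above about 11 N.
- **Final position (wrist camera):**

| Point | Distance from bar's centre line | Distance along the bar from its centre |
|---|---|---|
| Post origin | about 0.5 mm (limit 6 mm) | 67 mm |
| Stop origin | about 10 mm (limit 20.5 mm) | 68 mm |

- **Surroundings:** the bar appears to touch both the post and the tip. The far dish measured within about 2 mm of where it started. In the last top view the near dish, bottles and tape look unmoved, though I did not re-measure those.
- **Off-plan:** while pressing, the bar turned about 0.6° in the grip. Friction put about 5 N of side force along the bar, and I eased it off before letting go.

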